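# Bring the syringe pump's pusher block up to the plunger and clamp it with the cam lever

### The job

A syringe has just been laid in the syringe pump under the bottle riser, and the pump's pusher block is still loose on its rail. Slide the block to the left until you feel it come up against the end of the syringe's plunger, without driving the plunger in, then flip the block's cam lever forward and fully down so that the block is clamped there. Let go of the lever and leave the bottles on the riser and the things beside the pump where they are.

Things in the scene. Friction and masses are not known exactly. Their poses are not given: they have to be found in the camera images.
- syringe_pump: Fixed white syringe pump, 170 x 290 mm. Origin on the bench under its middle; x to its rear (away from the robot), y left along its rail, z up. Deck top z 48 mm, x -59 to 54 mm; behind it a housing to z 136 mm. Rail and rod run along y, ending in plates at y -139 and +129 mm. A 20 ml syringe lies in V blocks on the left half, axis at x 8, z 112 mm, plunger to the right.
- pusher_block (a joint): Position of the aluminium pusher block (38 mm along the rail, 80 mm deep, top 19 mm above the syringe's axis) on the rail, m: 0 at the right end, grows as it slides left towards the plunger, to 0.110 at most. With the lever up it slides with about 1.5 N; it is not sprung.
- pusher_face (a point): Centre of the block's left face (black pad) on the syringe's axis: the face that meets the plunger. Axes as the pump's.
- plunger (a joint): How far the plunger has been pushed in from its fully drawn position, m (0 to 0.060, grows to the left). It resists with about 9 N and stays where it is left.
- plunger_end (a point): Centre of the outer (right) face of the plunger's round thumb plate, 25 mm across, on the syringe's axis. The block is against it when this point lies 0 mm to the left of pusher_face.
- lever_pin (a point): Middle of the pin the lever turns on, in the block between two cheeks, 83 mm above the bench; axes as the pump's, the pin lies along y.
- cam_lever (a joint): Angle of the block's cam lever, rad: 0 = straight up (block free); grows as it swings forward (to the pump's -x) and down; 1.60 = its stop, level, pointing out over the pump's front (block clamped). It stays where it is left. Its cam touches the rail at 0.76; from there the lever takes about 12 N at the grip; dead centre at 1.40.
- lever_grip (a point): Middle of the lever's black grip, 75 mm from the pin. The grip is 13 mm wide along the pin (pump's y), 16 mm thick and 50 mm long, from 45 to 95 mm from the pin; its axes turn with the lever, z along the lever away from the pin.
- bottle_riser: White sheet riser over the rear of the pump, fixed. Origin on the bench, axes nearly as the pump's. Plate 370 mm along y, x -12 to 130 mm, top z 285 mm, front lip down to z 269 mm; legs at y +-185 mm, x 19 to 129 mm. The upright lever stands about 20 mm in front of its edge, so a gripper gets there only leaning back towards the robot.
- buffer_bottle: Square white plastic bottle, 60 x 60 x 125 mm, on the riser; origin in the middle of its underside.
- rinse_bottle: Second such bottle, on the riser to the left of the other; origin in the middle of its underside.
- film_roll: Roll of white film, 69 mm across, 50 mm high, standing at the riser's left end; origin in the middle of its underside.
- timer: Flat bench timer, 58 x 68 x 18 mm, on the bench to the right in front of the pump; origin in the middle of its underside.
- tape_roll: Yellow tape roll, 53 mm across, 19 mm high, lying on the bench to the right of the pump; origin in the middle of its underside.

How it is judged:
On the way:
1. with the lever still up (under 0.6 rad), the block has been slid up to the plunger's end (gap under 2 mm) (y of plunger_end in the frame of pusher_face below 0.002 m and value of joint cam_lever below 0.6 rad), for 0.2 s.
At the end, for the whole second after the job is handed in: The pusher block rests against the plunger's end (gap under 2 mm), the plunger has not been driven in by more than 4 mm, and the cam lever is down past its dead centre (over 1.45 rad, its stop is at 1.60); lever and block are at rest (y of plunger_end in the frame of pusher_face below 0.002 m and distance of plunger_end from where it was at the start of the episode below 0.004 m and value of joint cam_lever above 1.45 rad and velocity of joint cam_lever below 0.05 rad/s and velocity of joint pusher_block below 0.005 m/s); the robot touches nothing.
It fails at once if the plunger is driven in (4 mm or more) (distance of plunger_end from where it was at the start of the episode above 0.004 m).
It fails at once if something on the riser is shifted by more than 30 mm or knocked over (distance of any of buffer_bottle, rinse_bottle, film_roll from where it was at the start of the episode above 0.03 m or angle between any of buffer_bottle, rinse_bottle, film_roll's own z axis and vertical above 0.5 rad).
It fails at once if the timer or the tape roll is shifted by more than 30 mm (distance of any of timer, tape_roll from where it was at the start of the episode above 0.03 m).
It also fails if it takes over 38 s, if anything falls off the work surface, if the arm or the gripper's body presses on something with over 40 N, if the wrist force passes 120 N, or if a joint passes its speed limit or range.

### The arm

A 6-joint arm with a two-finger parallel gripper is mounted at the origin on a cart in front of the work surface, level with it; the furniture and walls round the work are solid. World frame = base frame: x ahead of the robot, y to its left, z up, the work surface at z = 0. Lengths are in m, angles in rad, forces in N, time in s.
With the tool pointing down it reaches from about 0.25 to 0.775 m from the base axis. Payload 4 kg.
Tool frame: the origin (TCP) lies on the centre line of the jaws, within the pads' length; the fingertips stand 25 mm ahead of it and the grasp point (between the pads) lies 6 mm ahead of it; z points along the fingers, y is the line along which they close (so a half turn about z gives the same grasp; the last joint's range is limited). The gripper opens to 94 mm and grips with 3 to 60 N. Pads are 16 mm wide; open, the fingers measure 119 mm over their backs; the gripper's body (75 mm by 177 mm) begins 78 mm behind the grasp point.
Start: joints at [-1.427, 0.087, 1.371, -0, 1.684, -0.103], TCP at [0.134, -0.533, 0.231] pointing down, gripper open.
Joint ranges: [-3.1, 3.1], [-0.76, 2.03], [0.27, 2.55], [-1.08, 4.22], [0.17, 2.65], [-2.57, 2.57]. Speed limits (rad/s): [2.79, 2.79, 3.14, 3.14, 3.14, 3.14].

### API

Orientations are given as [roll, pitch, yaw] about the fixed x, y, z axes, in that order (R = Rz(yaw) Ry(pitch) Rx(roll)).
In Python, from bench import sensors, optics, ticket gives the robot as it stands.
- The arm moves only by the tool send_rows, never from a script. Its argument "rows" is a list of rows, each a list of 6 numbers: the shift along the world's x, y, z in mm, then the turn, a rotation vector about the world's x, y, z in rad. In form: [[x, y, z, wx, wy, wz], ...]. A call has 1 to 8 rows; each row shifts and turns the commanded pose from where the row before left it; what a row does not reach is not made up. A row lasts 1/12 s, in which the tool goes at most 41.7 mm and 7.16 degrees, less where a joint would pass 70% of its speed; a pose out of reach is approached as far as the arm can. A call is refused whole if a number of a shift passes 41.7 or a number of a turn 0.125, either way. A call with a gripper value outside its range is refused whole. "grip" is the finger opening in mm, from 0 to 94, set as the call begins (left out, the last holds). The fingers move at their own pace and stop on an object; the grip force is fixed at half the most. Time passes only in rows, so rows that do not move let the fingers close. It gives the time, the measured TCP pose, the force, the opening and the grip force at its end, in the units of the state.
- sensors.get_obs(): the state, without advancing time (a new reading comes with each control period).
- optics.snapshot(name): name is "side" or "top" or "wrist"; returns the picture (480x640x3 uint8, red, green, blue); there is no depth.
- optics.camera_model(name): a dict with "vertical_fov" (degrees; the focal length in pixels is half the picture's height over the tangent of half this angle, whatever the lens; pixels are square), "cx", "cy" (the principal point, pixels), "R" (3x3) and "t" (3): a world point X has camera coordinates R X + t. Camera axes: x right, y down, z forward; pixel columns grow to the right and rows downward; lengths in m; the calibration is good to about 2 mm. A picture is of the moment at which its call begins: read the wrist's pose just before it. camera_model takes no time and is no camera call; for the wrist camera it gives the pose at the moment of the call.
- ticket.close_job(): hands the job in; it is judged then, once.
The state is a dict: "time": time; "joint_positions": joint angles; "qvel": joint speeds; "joint_torque": joint torques, N m; "tool_pos": TCP position; "ee_rot": TCP orientation; "wrist_force": force on the tool from outside, world axes, zero at the start; "wrist_torque": the same for the moment, N m; "width": finger opening in m; "finger_force": force on a finger pad.
Only numpy, scipy, OpenCV 4.12 (cv2) and the standard library are available. Lean on these libraries where they do the work, as an engineer would, in place of code of your own. Each camera call takes 0.05 s, during which the arm holds its last target. There are 200 camera calls.

## Working session

There is one attempt and no reset: what is moved stays moved. The work goes in short steps, Python scripts to look and compute and a tool call to move; the robot and the scene stay as the last step left them, time stands still between calls to the robot, and variables do not carry over. Pictures are saved under pics/ and viewed, at most 10 in all, crops included, and the job is handed in when it is done.

Besides the shell and the picture viewer there is one more tool, called after "Emit:" as name(argument=value, ...), one argument or row to a line, values as JSON. send_rows: Moves the arm, as the interface text tells. Its arguments: {"type":"object","properties":{"rows":{"type":"array"},"grip":{"type":"number"}},"required":["rows"]}

```bash
mkdir -p pics; ls; python3 - <<'E'
from bench import sensors, optics
import cv2, numpy as np
for n in ["side","top"]:
    im=optics.snapshot(n); cv2.imwrite(f"pics/{n}0.png",im[:,:,::-1])
    m=optics.camera_model(n); print(n,m["vertical_fov"],m["cx"],m["cy"],np.round(m["R"],4).tolist(),np.round(m["t"],4).tolist())
    print(-np.array(m["R"]).T@np.array(m["t"]))
print(sensors.get_obs())
E
```

```text
pics
side 53.610393274002256 320.4214303457129 235.2916335451773 [[-0.7409, -0.6716, 0.0049], [-0.5278, 0.5777, -0.6226], [0.4153, -0.4639, -0.7825]] [0.356, 0.4552, 0.81]
[0.16767788 0.35188065 0.91547142]
top 46.771930375883066 314.0118581968614 233.9012800133652 [[-0.0319, -0.9995, 0.0036], [-0.8928, 0.0269, -0.4497], [0.4494, -0.0176, -0.8932]] [-0.0806, 0.5649, 0.9702]
[ 0.06576892 -0.07864921  1.12093661]
{'time': 0.1, 'joint_positions': array([-1.42708962e+00,  8.78590312e-02,  1.37208596e+00,  6.78448606e-06,
        1.68362892e+00, -1.03092418e-01]), 'qvel': array([-5.26483785e-04, -2.36388603e-04, -5.47290203e-03, -3.40280010e-04,
        4.53849231e-05, -7.57069658e-04]), 'joint_torque': array([ 2.22318304e-03, -3.41251910e+01, -3.03302479e+01,  7.19781895e-02,
        3.04568990e-02, -9.53756285e-05]), 'tool_pos': array([ 0.13430233, -0.53288427,  0.22944196]), 'ee_rot': array([-3.13962261e+00, -2.10598137e-04,  2.46799676e-01]), 'wrist_force': array([-0.39257635, -0.64953133,  0.34072002]), 'wrist_torque': array([-0.08708811,  0.02379233, -0.01967504]), 'finger_force': 0.0, 'width': 0.09385513448905718}
```

View pics/side0.png

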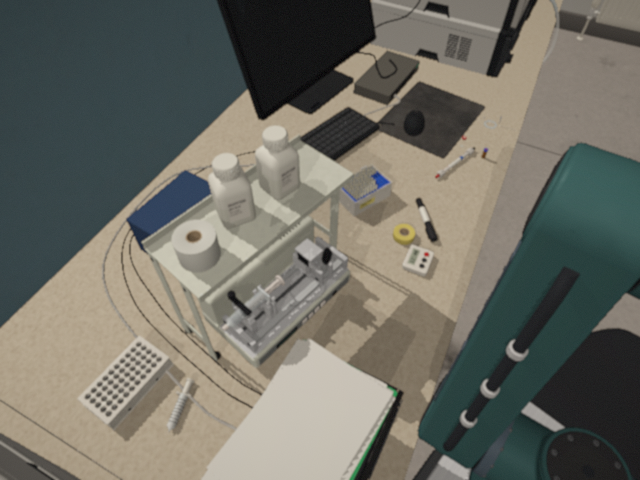

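View pics/top0.png

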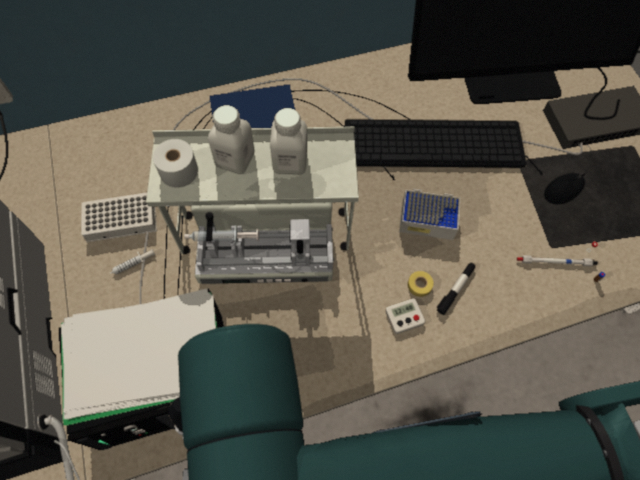

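The side view shows the pump at about (280,300), with the block at about (310,255) and the black lever at (326,256). In the top view the block is at (300,235), the lever at (299,247) and the plunger end at (257,233). Next I'll enlarge both.

```bash
python3 - <<'E'
import cv2, numpy as np
a=cv2.imread("pics/side0.png")[215:365,190:360]; b=cv2.imread("pics/top0.png")[190:290,180:360]
a=cv2.resize(a,None,fx=4,fy=4,interpolation=cv2.INTER_CUBIC); b=cv2.resize(b,None,fx=4.4,fy=4.4,interpolation=cv2.INTER_CUBIC)
cv2.imwrite("pics/sc.png",a); cv2.imwrite("pics/tc.png",b)
E
```

```text
(no output)
```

View pics/sc.png

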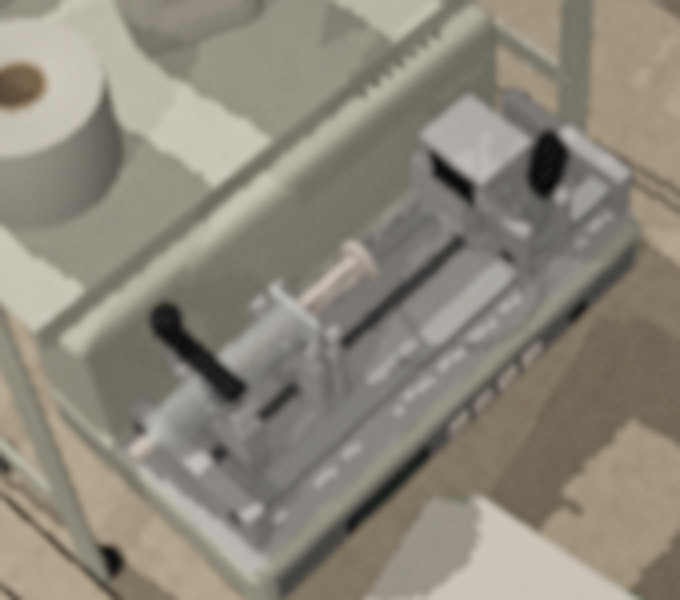

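View pics/tc.png

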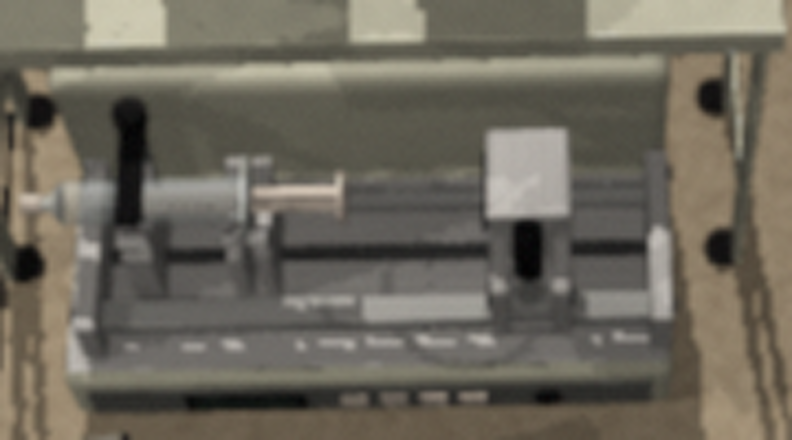

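The crops show the block top's four corners, the plunger's thumb plate (side crop (357,260), top crop (341,194)) and the black lever grip (side (547,163), top (527,252)). I'll triangulate these and fit the pump's pose.

```bash
cat > geo.py <<'E'
import numpy as np
from bench import optics
def model(n):
    m=optics.camera_model(n); return np.array(m["R"]),np.array(m["t"]),240/np.tan(np.radians(m["vertical_fov"])/2),m["cx"],m["cy"]
def ray(m,p):
    R,t,f,cx,cy=m; d=R.T@np.array([(p[0]-cx)/f,(p[1]-cy)/f,1]); return -R.T@t,d/np.linalg.norm(d)
def tri(obs):
    A=np.zeros((3,3));b=np.zeros(3)
    for m,p in obs:
        c,d=ray(m,p);P=np.eye(3)-np.outer(d,d);A+=P;b+=P@c
    X=np.linalg.solve(A,b); return X,[np.linalg.norm((np.eye(3)-np.outer(ray(m,p)[1],ray(m,p)[1]))@(X-ray(m,p)[0])) for m,p in obs]
def proj(m,X):
    R,t,f,cx,cy=m; c=R@X+t; return np.array([f*c[0]/c[2]+cx,f*c[1]/c[2]+cy])
def onz(m,p,z):
    c,d=ray(m,p); return c+d*(z-c[2])/d[2]
E
python3 - <<'E'
from geo import *
S,T=model("side"),model("top")
s=lambda u,v:(190+u/4-.375,215+v/4-.375); t=lambda u,v:(180+u/4.4-.386,190+v/4.4-.386)
P={"bt +y rear":((420,135),(487,130)),"bt -y rear":((473,97),(567,130)),"bt +y front":((482,185),(487,217)),"bt -y front":((537,143),(570,217)),
"plunger plate":((360,260),(340,194)),"lever mid":((547,163),(527,252)),"levertip":((548,140),(527,225)),"leverbot":((545,193),(527,282)),
"clamp knob":((166,320),(130,110))}
for k,(a,b) in P.items():
    X,e=tri([(S,s(*a)),(T,t(*b))]); print(k,np.round(X*1000,1),np.round(np.array(e)*1000,1))
# top only at given heights
for k,p,z in [("plate",(342,194),.112),("bt +y rear",(487,130),.131),("bt -y rear",(567,130),.131),("bt+yfront",(487,217),.131),("bt-yfront",(570,217),.131),
 ("deck front L",(88,372),.048),("deck front R",(668,365),.048),("leverTip",(527,222),.178),("levMid",(527,252),.158)]:
    print(k,np.round(onz(T,t(*p),z)*1000,1))
E
```

```text
bt +y rear [599.1 -51.2 131.6] [0.6 0.6]
bt -y rear [597.  -88.  131.6] [0.3 0.3]
bt +y front [555.1 -50.6 129.8] [0.4 0.4]
bt -y front [552.1 -88.1 131.9] [0.4 0.4]
plunger plate [575.5  17.3 116.4] [0.3 0.3]
lever mid [526.4 -68.6 155.4] [1.7 1.7]
levertip [528.1 -69.1 174.6] [0.1 0.1]
leverbot [525.4 -68.  129.4] [3.1 3.1]
clamp knob [609.8 112.  137.5] [0.6 0.6]
plate [577.3  16.7 112. ]
bt +y rear [598.7 -51.2 131. ]
bt -y rear [597.6 -88.  131. ]
bt+yfront [554.1 -50.7 131. ]
bt-yfront [553.  -88.1 131. ]
deck front L [518.8 141.8  48. ]
deck front R [ 514.  -133.3   48. ]
leverTip [528.  -69.1 178. ]
levMid [523.2 -68.7 158. ]
```

```bash
python3 - <<'E'
from geo import *
S,T=model("side"),model("top")
for k,a,b in [("paper far right corner",(310,342),(215,294)),("paper near right",(397,388),(221,372)),("riser front-left",(152,245),(150,201)),("riser front right",(352,178),(357,201)),("timer",(418,262),(405,316)),("tape",(405,233),(421,284))]:
    X,e=tri([(S,a),(T,b)]); print(k,np.round(X*1000),np.round(np.array(e)*1000,1))
E
```

```text
paper far right corner [429.  89. 157.] [3.4 3.4]
paper near right [270.  67. 197.] [9.7 9.7]
riser front-left [575. 192. 352.] [51.6 51.6]
riser front right [ 557. -173.  273.] [1.3 1.3]
timer [ 430. -286.    1.] [0.5 0.5]
tape [ 497. -325.   16.] [1.3 1.3]
```

Emit:
send_rows(
  rows=[
    [25, 30, 5, 0, 0, -0.088],
    [25, 35, 5, 0, 0, -0.088],
    [25, 35, 5, 0, 0, -0.088],
    [22, 36, 0, 0, -0.1, 0],
    [22, 36, 0, 0, -0.1, 0],
    [22, 36, 0, 0, -0.1, 0],
    [22, 36, 0, 0, -0.1, 0],
    [22, 36, 0, 0, -0.1, 0],
  ],
  grip=50,
)

```text
time: 0.77
tool_pos: [0.317, -0.2566, 0.2453]
ee_rot: [-3.132, -0.505, -0.02]
wrist_force: [-0.1, 0.3, 0.5]
width: 0.05
finger_force: 0.0
```

The timer, tape and riser edge (x about 557) are located. A paper stack about 160 mm high stands at y>70–89 and x<430, so I'll keep the gripper body high near the end of the swing. Next I go to the pre-grasp pose.

Emit:
send_rows(
  rows=[
    [25, 32, -3, 0, -0.1, 0],
    [25, 32, -3, 0, -0.1, 0],
    [25, 32, -3, 0, 0, 0],
    [25, 32, -3, 0, 0, 0],
    [25, 32, -3, 0, 0, 0],
    [25, 27, -3, 0, 0, 0],
    [0, 0, 0, 0, 0, 0],
  ],
)

```text
time: 1.35
tool_pos: [0.4664, -0.0634, 0.2262]
ee_rot: [-3.123, -0.699, -0.007]
wrist_force: [-0.4, -0.1, 0.8]
width: 0.0503
finger_force: 0.0
```

```bash
python3 - <<'E'
from geo import *
from bench import sensors
import cv2
o=sensors.get_obs(); W=model("wrist"); im=optics.snapshot("wrist")
for k,X in [("lever mid",(.526,-.069,.158)),("lever tip",(.527,-.069,.178)),("plate",(.576,.0165,.112)),("face",(.576,-.051,.112))]: print(k,np.round(proj(W,np.array(X)),1))
print(o["tool_pos"],o["ee_rot"],o["joint_positions"].round(2))
cv2.imwrite("pics/w1.png",im[:,:,::-1])
E
```

```text
lever mid [331.1 251.5]
lever tip [331.5 238.5]
plate [237.9 222.3]
face [310.5 222. ]
[ 0.46636874 -0.06339854  0.22623279] [-3.12290398 -0.69876118 -0.00720735] [-0.47 -0.58  2.06  0.36  1.06  1.02]
```

View pics/w1.png

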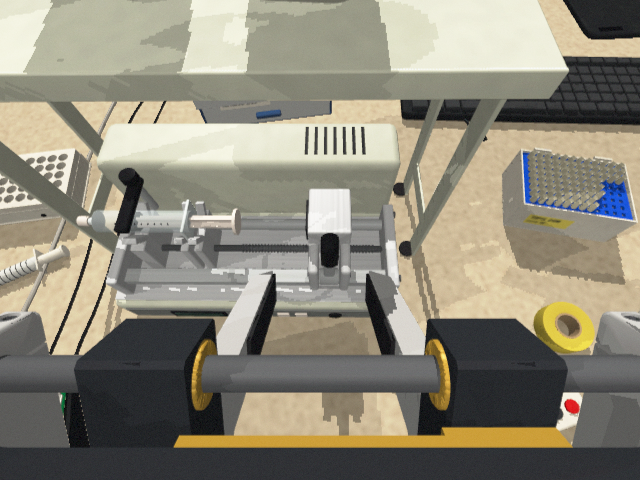

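The wrist view shows the lever at (330,235)–(330,268), matching its projected position (331,251), with the plunger plate at (241,222). The estimates hold, so I'll go in and grip.

Emit:
send_rows(
  rows=[
    [11, -1, -12, 0, 0, 0],
    [11, -1, -12, 0, 0, 0],
    [11, -1, -12, 0, 0, 0],
    [10, -1, -12, 0, 0, 0],
    [10, -1, -12, 0, 0, 0],
    [0, 0, 0, 0, 0, 0],
    [0, 0, 0, 0, 0, 0],
  ],
)

```text
time: 1.98
tool_pos: [0.5166, -0.0798, 0.1658]
ee_rot: [-3.126, -0.696, -0.026]
wrist_force: [0.1, -0.1, 0.1]
width: 0.0504
finger_force: 0.0
```

Emit:
send_rows(
  rows=[
    [0, 0, 0, 0, 0, 0],
    [0, 0, 0, 0, 0, 0],
    [0, 0, 0, 0, 0, 0],
    [0, 0, 0, 0, 0, 0],
    [0, 0, 0, 0, 0, 0],
    [0, 0, 0, 0, 0, 0],
  ],
  grip=0,
)

```text
time: 2.48
tool_pos: [0.5178, -0.0782, 0.1681]
ee_rot: [-3.127, -0.701, -0.022]
wrist_force: [-1.3, 2.4, 2.1]
width: 0.0131
finger_force: 0.8
```

Emit:
send_rows(
  rows=[
    [0, 0, 0, 0, 0, 0],
    [0, 5, 0, 0, 0, 0],
    [0, 7, 0, 0, 0, 0],
    [0, 7, 0, 0, 0, 0],
    [0, 7, 0, 0, 0, 0],
    [0, 7, 0, 0, 0, 0],
    [0, 7, 0, 0, 0, 0],
    [0, 0, 0, 0, 0, 0],
  ],
)

```text
time: 3.15
tool_pos: [0.518, -0.0376, 0.1681]
ee_rot: [-3.128, -0.701, -0.021]
wrist_force: [-0.6, 0.8, 2.7]
width: 0.0128
finger_force: 30.0
```

```bash
python3 - <<'E'
from geo import *
from bench import sensors
import cv2
o=sensors.get_obs(); print({k:np.round(v,4) for k,v in o.items() if k in("tool_pos","ee_rot","wrist_force","wrist_torque","width","finger_force")})
im=optics.snapshot("top"); c=im[190:290,180:360,::-1]
cv2.imwrite("pics/t2.png",cv2.resize(c,None,fx=4.4,fy=4.4,interpolation=cv2.INTER_CUBIC))
E
```

```text
{'tool_pos': array([ 0.518 , -0.0376,  0.1681]), 'ee_rot': array([-3.1285, -0.7013, -0.0205]), 'wrist_force': array([-0.5712,  0.7702,  2.66  ]), 'wrist_torque': array([-0.0513, -0.0399,  0.1581]), 'finger_force': np.float64(29.9837), 'width': np.float64(0.0128)}
```

View pics/t2.png

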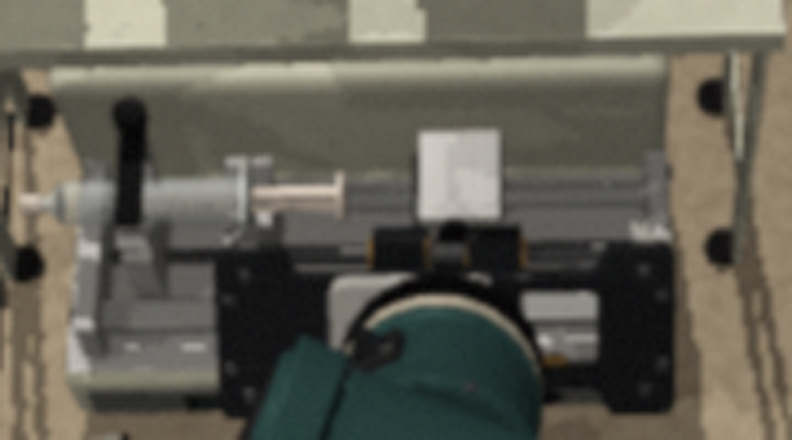

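The block's left edge is now at crop x=417 and the plunger plate at 345. The block has moved about 32 mm, leaving a gap of about 34 mm.

Emit:
send_rows(
  rows=[
    [0, 6, 0, 0, 0, 0],
    [0, 6, 0, 0, 0, 0],
    [0, 6, 0, 0, 0, 0],
    [0, 5, 0, 0, 0, 0],
    [0, 3, 0, 0, 0, 0],
    [0, 0, 0, 0, 0, 0],
    [0, 0, 0, 0, 0, 0],
  ],
)

```text
time: 3.78
tool_pos: [0.5181, -0.0122, 0.168]
ee_rot: [-3.127, -0.701, -0.023]
wrist_force: [1.6, 1.2, 3.2]
width: 0.0125
finger_force: 30.0
```

```bash
python3 - <<'E'
from geo import *
import cv2
im=optics.snapshot("wrist"); 
c=im[180:300,150:350,::-1]
cv2.imwrite("pics/w2.png",cv2.resize(c,None,fx=4,fy=4,interpolation=cv2.INTER_CUBIC))
E
```

```text
(no output)
```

View pics/w2.png

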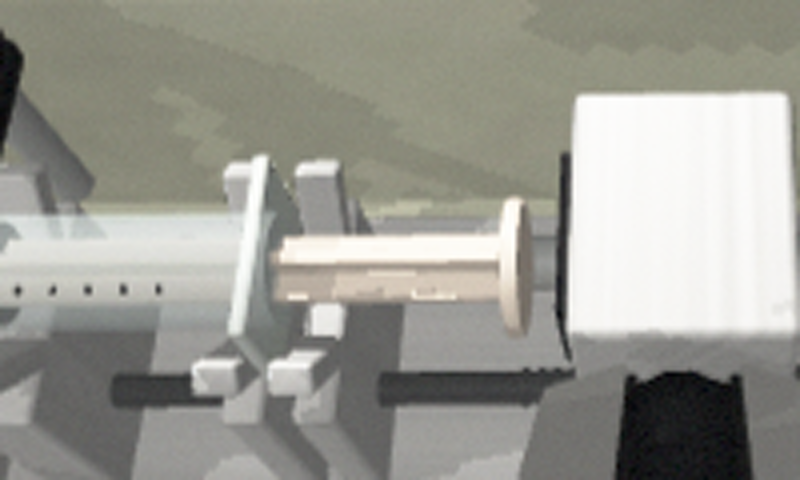

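The close view shows the plate's right face at x=531 and the pad at x=558 in the crop, with about 5.5 px/mm, so the gap is about 5 mm. I'll creep from here.

Emit:
send_rows(
  rows=[
    [0, 1, 0, 0, 0, 0],
    [0, 1, 0, 0, 0, 0],
    [0, 1, 0, 0, 0, 0],
    [0, 0, 0, 0, 0, 0],
    [0, 0, 0, 0, 0, 0],
  ],
)

```text
time: 4.25
tool_pos: [0.518, -0.0096, 0.168]
ee_rot: [-3.128, -0.701, -0.023]
wrist_force: [1.5, -1.8, 5.3]
width: 0.0124
finger_force: 30.0
```

Emit:
send_rows(
  rows=[
    [0, 1, 0, 0, 0, 0],
    [0, 0, 0, 0, 0, 0],
    [0, 0, 0, 0, 0, 0],
  ],
)

```text
time: 4.5
tool_pos: [0.518, -0.0085, 0.1679]
ee_rot: [-3.127, -0.701, -0.023]
wrist_force: [1.5, -1.6, 5.6]
width: 0.0129
finger_force: 30.0
```

Emit:
send_rows(
  rows=[
    [0, 0.7, 0, 0, 0, 0],
    [0, 0, 0, 0, 0, 0],
    [0, 0, 0, 0, 0, 0],
  ],
)

```text
time: 4.75
tool_pos: [0.518, -0.0078, 0.1679]
ee_rot: [-3.127, -0.701, -0.023]
wrist_force: [2.2, -2.3, 5.7]
width: 0.0127
finger_force: 30.0
```

Emit:
send_rows(
  rows=[
    [0, 0.6, 0, 0, 0, 0],
    [0, 0, 0, 0, 0, 0],
    [0, 0, 0, 0, 0, 0],
  ],
)

```text
time: 5.0
tool_pos: [0.518, -0.0071, 0.168]
ee_rot: [-3.127, -0.701, -0.023]
wrist_force: [2.0, -1.1, 4.3]
width: 0.0126
finger_force: 30.0
```

```bash
python3 - <<'E'
from geo import *
import cv2
im=optics.snapshot("wrist"); 
c=im[210:270,230:310,::-1]
cv2.imwrite("pics/w3.png",cv2.resize(c,None,fx=8,fy=8,interpolation=cv2.INTER_CUBIC))
E
```

```text
(no output)
```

View pics/w3.png

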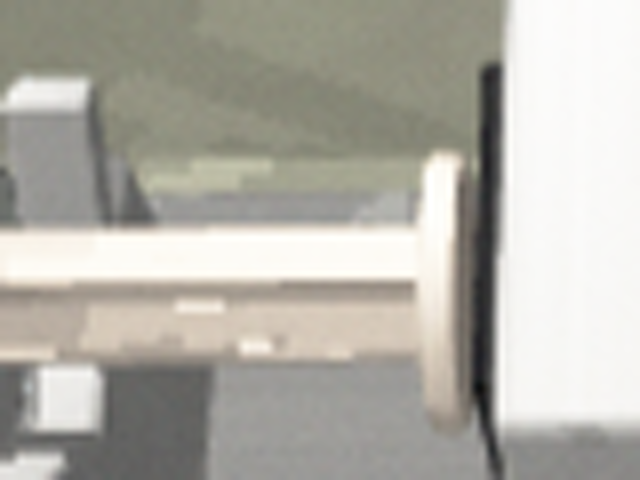

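The plate's right face (x≈470) nearly touches the pad (x≈476), leaving a gap of about 0.5 mm. I'll creep until I feel contact.

Emit:
send_rows(
  rows=[
    [0, 0.5, 0, 0, 0, 0],
    [0, 0, 0, 0, 0, 0],
    [0, 0, 0, 0, 0, 0],
  ],
)

```text
time: 5.3
tool_pos: [0.518, -0.0066, 0.168]
ee_rot: [-3.127, -0.701, -0.023]
wrist_force: [2.4, -0.9, 5.2]
width: 0.0127
finger_force: 30.0
```

Emit:
send_rows(
  rows=[
    [0, 0.4, 0, 0, 0, 0],
    [0, 0, 0, 0, 0, 0],
    [0, 0, 0, 0, 0, 0],
  ],
)

```text
time: 5.55
tool_pos: [0.518, -0.0063, 0.1679]
ee_rot: [-3.127, -0.701, -0.023]
wrist_force: [2.8, -0.8, 5.0]
width: 0.0126
finger_force: 30.0
```

Emit:
send_rows(
  rows=[
    [0, 0.4, 0, 0, 0, 0],
    [0, 0, 0, 0, 0, 0],
    [0, 0, 0, 0, 0, 0],
  ],
)

```text
time: 5.8
tool_pos: [0.518, -0.0059, 0.1679]
ee_rot: [-3.127, -0.701, -0.023]
wrist_force: [2.4, -1.8, 4.9]
width: 0.0128
finger_force: 30.0
```

Emit:
send_rows(
  rows=[
    [0, 0.4, 0, 0, 0, 0],
    [0, 0, 0, 0, 0, 0],
    [0, 0, 0, 0, 0, 0],
  ],
)

```text
time: 6.05
tool_pos: [0.518, -0.0054, 0.168]
ee_rot: [-3.127, -0.701, -0.023]
wrist_force: [2.2, -1.9, 4.7]
width: 0.013
finger_force: 30.0
```

```bash
cat > prof.py <<'E'
from geo import *
from bench import sensors
import cv2,sys
o=sensors.get_obs();im=optics.snapshot("wrist"); np.save("pics/last.npy",im)
print(np.round(o["tool_pos"],4),np.round(o["wrist_force"],2))
old=cv2.resize(cv2.imread("pics/w3.png"),(80,60),interpolation=cv2.INTER_AREA)
new=im[210:270,230:310,::-1]
for r in (25,42): print("old",old[r,48:68].mean(1).round().astype(int),"\nnew",new[r,48:68].mean(1).round().astype(int))
# plate shift and flange shift vs w2 by template matching (fixed flange vs plate)
w2=cv2.resize(cv2.imread("pics/w2.png"),(200,120),interpolation=cv2.INTER_AREA)
for n,(u0,u1,v0,v1) in {"plate":(120,134,46,88),"fixed":(46,92,36,110),"pad/block":(138,195,20,90)}.items():
    t=w2[v0:v1,u0:u1]; S=im[180:300,110:350,::-1].copy()
    S=cv2.resize(S,None,fx=8,fy=8,interpolation=cv2.INTER_CUBIC);t=cv2.resize(t,None,fx=8,fy=8,interpolation=cv2.INTER_CUBIC)
    m=cv2.matchTemplate(S,t,cv2.TM_CCOEFF_NORMED);_,v,_,l=cv2.minMaxLoc(m); print(n,round(v,3),l[0]/8-40-u0,l[1]/8-v0)
E
python3 prof.py
```

```text
[ 0.518  -0.0054  0.168 ] [ 2.23 -1.86  4.68]
old [177 178 175 161 198 247 253 252 224 119 109  95  52  66 146 231 245 247
 248 249] 
new [165 179 175 176 153 158 169 247 252 251 247 135  49  65 145 233 245 248
 249 250]
old [201 199 198 199 203 213 211 204 165 115 101  48  46 102 221 241 244 246
 246 247] 
new [200 201 199 200 199 197 184 212 211 209 198  42  49  96 229 239 246 246
 247 247]
plate 0.811 9.125 -0.125
fixed 0.978 9.5 -0.25
pad/block 0.987 0.25 -0.25
```

Emit:
send_rows(
  rows=[
    [0, 0.5, 0, 0, 0, 0],
    [0, 0, 0, 0, 0, 0],
    [0, 0, 0, 0, 0, 0],
  ],
)

```text
time: 6.35
tool_pos: [0.518, -0.005, 0.168]
ee_rot: [-3.128, -0.701, -0.023]
wrist_force: [1.9, -1.5, 5.6]
width: 0.0125
finger_force: 30.0
```

Emit:
send_rows(
  rows=[
    [0, 0.4, 0, 0, 0, 0],
    [0, 0, 0, 0, 0, 0],
    [0, 0, 0, 0, 0, 0],
  ],
)

```text
time: 6.6
tool_pos: [0.518, -0.005, 0.168]
ee_rot: [-3.129, -0.701, -0.022]
wrist_force: [1.6, -1.8, 5.9]
width: 0.0128
finger_force: 30.0
```

```bash
python3 prof.py
```

```text
[ 0.518 -0.005  0.168] [ 1.57 -1.79  5.95]
old [177 178 175 161 198 247 253 252 224 119 109  95  52  66 146 231 245 247
 248 249] 
new [160 163 178 176 177 153 152 181 251 251 251 209  46  59 143 234 243 247
 248 249]
old [201 199 198 199 203 213 211 204 165 115 101  48  46 102 221 241 244 246
 246 247] 
new [197 199 198 200 200 202 198 201 212 210 201  70  45  92 228 237 245 246
 247 247]
plate 0.771 9.375 -0.125
fixed 0.976 10.125 -0.25
pad/block 0.982 0.25 -0.25
```

Emit:
send_rows(
  rows=[
    [0, 0.5, 0, 0, 0, 0],
    [0, 0, 0, 0, 0, 0],
    [0, 0, 0, 0, 0, 0],
  ],
)

```text
time: 6.9
tool_pos: [0.518, -0.0049, 0.1679]
ee_rot: [-3.13, -0.701, -0.022]
wrist_force: [1.5, -4.2, 5.2]
width: 0.013
finger_force: 30.0
```

```bash
python3 prof.py
```

```text
[ 0.518  -0.0049  0.1679] [ 1.49 -4.18  5.23]
old [177 178 175 161 198 247 253 252 224 119 109  95  52  66 146 231 245 247
 248 249] 
new [160 163 179 179 175 157 156 177 252 252 251 208  48  53 117 237 244 247
 248 249]
old [201 199 198 199 203 213 211 204 165 115 101  48  46 102 221 241 244 246
 246 247] 
new [199 198 200 199 201 199 197 192 213 212 203  78  45  92 225 237 244 245
 246 247]
plate 0.773 9.375 -0.125
fixed 0.976 10.125 -0.25
pad/block 0.982 0.375 -0.25
```

Contact is felt: Fy went from -1.8 to -4.2 N, the tool stopped, and the plate did not shift. Next I'll work out the swing arc.

```bash
python3 - <<'E'
import numpy as np
th=np.append(np.arange(0,1.29,.08),1.32);al=np.clip(.7*(1-th/.8),0,None)
x=526-75.5*np.sin(th)-12.4*np.sin(al);z=83+75.5*np.cos(th)+12.4*np.cos(al)
for i in range(1,len(th)): print(round(th[i],2),np.round([x[i],z[i],x[i]-x[i-1],z[i]-z[i-1],al[i-1]-al[i]],2))
E
```

```text
0.08 [ 5.1266e+02  1.6828e+02 -5.3500e+00  2.9000e-01  7.0000e-02]
0.16 [ 5.0738e+02  1.6804e+02 -5.2800e+00 -2.4000e-01  7.0000e-02]
0.24 [ 5.0222e+02  1.6728e+02 -5.1700e+00 -7.6000e-01  7.0000e-02]
0.32 [ 4.9719e+02  1.6599e+02 -5.0200e+00 -1.2900e+00  7.0000e-02]
0.4 [ 4.9235e+02  1.6419e+02 -4.8500e+00 -1.8000e+00  7.0000e-02]
0.48 [ 4.8771e+02  1.6189e+02 -4.6400e+00 -2.3000e+00  7.0000e-02]
0.56 [ 4.8331e+02  1.5910e+02 -4.4000e+00 -2.7900e+00  7.0000e-02]
0.64 [ 4.7918e+02  1.5584e+02 -4.1300e+00 -3.2600e+00  7.0000e-02]
0.72 [ 4.7535e+02  1.5213e+02 -3.8300e+00 -3.7100e+00  7.0000e-02]
0.8 [ 4.7184e+02  1.4800e+02 -3.5100e+00 -4.1300e+00  7.0000e-02]
0.88 [467.81 143.5   -4.03  -4.5    0.  ]
0.96 [464.15 138.7   -3.66  -4.8    0.  ]
1.04 [460.89 133.62  -3.26  -5.08   0.  ]
1.12 [458.04 128.29  -2.85  -5.33   0.  ]
1.2 [455.63 122.76  -2.41  -5.54   0.  ]
1.28 [453.67 117.05  -1.96  -5.71   0.  ]
1.32 [452.86 114.14  -0.81  -2.91   0.  ]
```

Emit:
send_rows(
  rows=[
    [-5.3, 0.1, 0.3, 0, 0.07, 0],
    [-5.3, 0.1, -0.2, 0, 0.07, 0],
    [-5.2, 0.1, -0.8, 0, 0.07, 0],
    [-5, 0.1, -1.3, 0, 0.07, 0],
    [-4.9, 0.1, -1.8, 0, 0.07, 0],
    [0, 0, 0, 0, 0, 0],
  ],
)

```text
time: 7.45
tool_pos: [0.4916, -0.0044, 0.1621]
ee_rot: [-3.137, -0.343, -0.019]
wrist_force: [-0.4, -5.5, 4.4]
width: 0.0127
finger_force: 30.0
```

Emit:
send_rows(
  rows=[
    [-4.6, 0.1, -2, 0, 0.07, 0],
    [-4.4, 0.1, -2.5, 0, 0.07, 0],
    [-4.1, 0.1, -3, 0, 0.07, 0],
    [-3.8, 0.1, -3.5, 0, 0.07, 0],
    [-3.5, 0.1, -3.8, 0, 0.07, 0],
    [0, 0, 0, 0, 0, 0],
  ],
)

```text
time: 7.95
tool_pos: [0.4678, -0.0039, 0.1469]
ee_rot: [3.139, 0.016, -0.018]
wrist_force: [-6.4, -5.2, 6.2]
width: 0.0103
finger_force: 30.0
```

```bash
python3 prof.py | grep -v "old\|new\|^ "; python3 - <<'E'
from bench import optics
import cv2,numpy as np
t=optics.snapshot("top");s=optics.snapshot("side")
a=cv2.resize(t[190:290,130:360,::-1],None,fx=3,fy=3,interpolation=cv2.INTER_CUBIC)
b=cv2.resize(s[215:315,190:420,::-1],None,fx=3,fy=3,interpolation=cv2.INTER_CUBIC)
cv2.imwrite("pics/c3.png",np.vstack([a,b])[:600])
E
```

```text
[ 0.4678 -0.0039  0.1469] [-6.39 -5.18  6.15]
plate 0.761 28.0 19.0
fixed 0.351 -42.625 1.375
pad/block 0.381 -103.0 -10.125
```

View pics/c3.png

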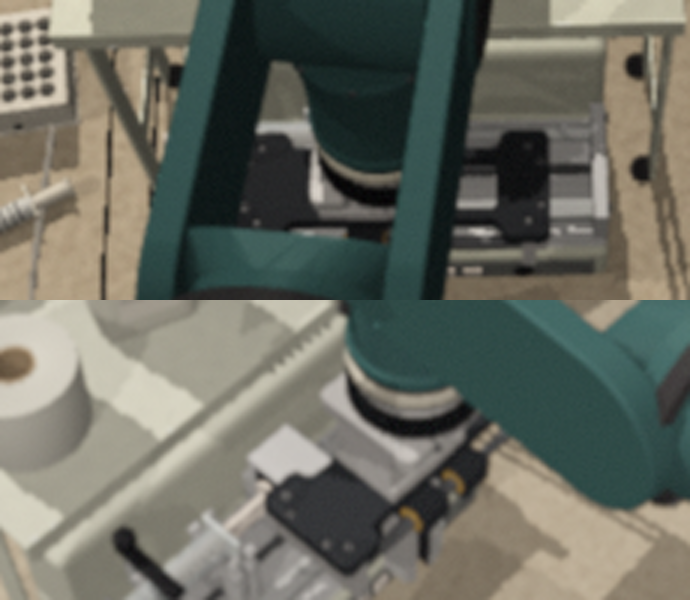

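The top and side views show the gripper upright over the lever, with the block still at the plunger plate. The opening fell to 10.3 mm and the force points outward along the lever, so the pads may be slipping on it. I'll open, back off upward and look at the lever itself.

Emit:
send_rows(
  rows=[
    [0, 0, 0, 0, 0, 0],
    [0, 0, 0, 0, 0, 0],
    [0, 0, 0, 0, 0, 0],
    [0, 0, 15, 0, 0, 0],
    [0, 0, 20, 0, 0, 0],
    [0, 0, 20, 0, 0, 0],
    [0, 0, 0, 0, 0, 0],
    [0, 0, 0, 0, 0, 0],
  ],
  grip=50,
)

```text
time: 8.77
tool_pos: [0.4715, -0.0026, 0.2038]
ee_rot: [-3.141, -0.0, -0.017]
wrist_force: [0.2, 1.4, -0.7]
width: 0.0497
finger_force: 0.0
```

```bash
python3 - <<'E'
from geo import *
from bench import sensors
import cv2
o=sensors.get_obs(); W=model("wrist"); im=optics.snapshot("wrist")
print(o["tool_pos"],o["ee_rot"])
for th in (.3,.5,.6,.7,.8,.9):
    print(th,[np.round(proj(W,np.array([.526-r*np.sin(th),-.002,.083+r*np.cos(th)]))).tolist() for r in (.045,.095)])
cv2.imwrite("pics/w4.png",im[:,:,::-1])
E
```

```text
[ 0.47154124 -0.00259062  0.20382022] [-3.14116457e+00 -2.84281640e-04 -1.70505686e-02]
0.3 [[320.0, 201.0], [321.0, 239.0]]
0.5 [[321.0, 212.0], [321.0, 265.0]]
0.6 [[321.0, 217.0], [321.0, 275.0]]
0.7 [[321.0, 221.0], [322.0, 283.0]]
0.8 [[321.0, 225.0], [322.0, 290.0]]
0.9 [[321.0, 228.0], [322.0, 294.0]]
```

View pics/w4.png

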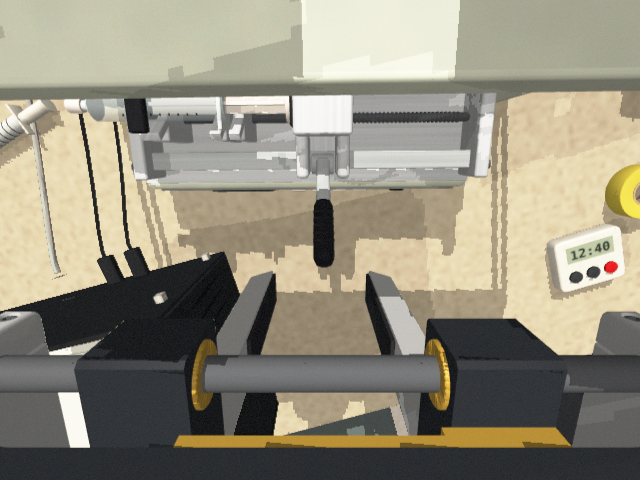

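```bash
python3 - <<'E'
from geo import *
W=model("wrist")
for X in [(.554,.017,.131),(.554,-.02,.131),(.5165,0,.048),(.434,-.286,.018)]: print(X,np.round(proj(W,np.array(X)),1))
R,t,f,cx,cy=W; print("cam",-R.T@t,f)
for th in np.arange(.5,1.5,.1):
    s,c=np.sin(th),np.cos(th); P=lambda r,n:np.array([.526-r*s+n*c,-.002,.083+r*c+n*s])
    v=[proj(W,P(r,n/1000))[1] for r in (.045,.095) for n in (-8,8)]; print(round(th,1),np.round([min(v[:2]),max(v[2:])],0))
E
```

```text
(0.554, 0.017, 0.131) [288.9 136. ]
(0.554, -0.02, 0.131) [347.7 134.9]
(0.5165, 0, 0.048) [318.1 183.6]
(0.434, -0.286, 0.018) [597.2 256.7]
cam [ 0.54456465 -0.0028983   0.35679403] 343.4909811888744
0.5 [202. 274.]
0.6 [208. 282.]
0.7 [213. 289.]
0.8 [218. 294.]
0.9 [222. 297.]
1.0 [226. 298.]
1.1 [228. 298.]
1.2 [231. 298.]
1.3 [232. 298.]
1.4 [232. 297.]
```

The wrist view shows the lever with its grip end at (323,200) and tip at (323,267), which means θ≈0.47. The gripper had slid off the lever tip while it straightened up. The block is still at the plunger, at column 291. I'll push the lever down from behind with closed fingertips, so I'll compute that path.

```bash
python3 - <<'E'
import numpy as np
th=np.arange(.40,1.62,.08);a=np.clip(.3*(1-(th-.4)/.48),0,.3)
s,c=np.sin(th),np.cos(th);r=78-8*np.sin(th-a);k=8+8*np.cos(th-a)
Fx=526-r*s+k*c;Fz=83+r*c+k*s;x=Fx-25*np.sin(a);z=Fz+25*np.cos(a)
for i in range(len(th)): print(round(th[i],2),np.round([Fx[i],Fz[i],x[i],z[i],*( [x[i]-x[i-1],z[i]-z[i-1],a[i-1]-a[i]] if i else [0,0,0])],2).tolist())
E
```

```text
0.4 [510.64, 160.32, 503.25, 184.21, 0.0, 0.0, 0.0]
0.48 [504.83, 157.86, 498.64, 182.08, -4.61, -2.12, 0.05]
0.56 [499.19, 154.92, 494.22, 179.43, -4.42, -2.66, 0.05]
0.64 [493.75, 151.54, 490.01, 176.26, -4.21, -3.17, 0.05]
0.72 [488.54, 147.71, 486.05, 172.59, -3.96, -3.67, 0.05]
0.8 [483.61, 143.48, 482.36, 168.45, -3.69, -4.14, 0.05]
0.88 [478.98, 138.86, 478.98, 163.86, -3.38, -4.59, 0.05]
0.96 [474.69, 134.29, 474.69, 159.29, -4.29, -4.58, 0.0]
1.04 [470.78, 129.38, 470.78, 154.38, -3.91, -4.9, 0.0]
1.12 [467.28, 124.18, 467.28, 149.18, -3.5, -5.2, 0.0]
1.2 [464.2, 118.72, 464.2, 143.72, -3.08, -5.46, 0.0]
1.28 [461.57, 113.03, 461.57, 138.03, -2.63, -5.69, 0.0]
1.36 [459.4, 107.14, 459.4, 132.14, -2.17, -5.88, 0.0]
1.44 [457.71, 101.1, 457.71, 126.1, -1.69, -6.04, 0.0]
1.52 [456.51, 94.95, 456.51, 119.95, -1.2, -6.15, 0.0]
1.6 [455.8, 88.72, 455.8, 113.72, -0.71, -6.23, 0.0]
```

Emit:
send_rows(
  rows=[
    [0, 0, 10, 0, 0, 0],
    [8, 0, 0, 0, -0.1, 0],
    [9, 0, -1, 0, -0.1, 0],
    [9, 0, -1, 0, -0.1, 0],
    [9, 0, -1, 0, 0, 0],
    [0, 0, 0, 0, 0, 0],
    [0, 0, 0, 0, 0, 0],
  ],
  grip=0,
)

```text
time: 9.4
tool_pos: [0.5068, -0.003, 0.2104]
ee_rot: [-3.136, -0.297, -0.018]
wrist_force: [-0.6, 0.1, -0.5]
width: 0.0071
finger_force: 0.0
```

Emit:
send_rows(
  rows=[
    [2, 0, -9, 0, 0, 0],
    [1, 0, -9, 0, 0, 0],
    [0, 0, -8, 0, 0, 0],
    [-4, 0.1, 0, 0, 0, 0],
    [-4, 0.1, -1, 0, 0, 0],
    [-4, 0.1, -2, 0, 0.05, 0],
    [0, 0, 0, 0, 0, 0],
  ],
)

```text
time: 9.98
tool_pos: [0.4975, -0.0027, 0.1818]
ee_rot: [-3.137, -0.249, -0.018]
wrist_force: [1.2, -0.2, 0.4]
width: 0.0005
finger_force: 0.0
```

Emit:
send_rows(
  rows=[
    [-4, 0.1, -2.6, 0, 0.05, 0],
    [-4.2, 0.1, -3.2, 0, 0.05, 0],
    [-4, 0.1, -3.7, 0, 0.05, 0],
    [-3.7, 0.1, -4.1, 0, 0.05, 0],
    [-3.4, 0.1, -4.6, 0, 0.05, 0],
    [0, 0, 0, 0, 0, 0],
  ],
)

```text
time: 10.48
tool_pos: [0.4794, -0.0023, 0.1634]
ee_rot: [3.141, -0.001, -0.017]
wrist_force: [1.6, 0.3, 0.8]
width: 0.0005
finger_force: 0.8
```

Emit:
send_rows(
  rows=[
    [-4.2, 0.1, -4.6, 0, 0, 0],
    [-3.9, 0.1, -4.9, 0, 0, 0],
    [-3.5, 0.1, -5.2, 0, 0, 0],
    [0, 0, 0, 0, 0, 0],
  ],
)

```text
time: 10.82
tool_pos: [0.4652, -0.0018, 0.1479]
ee_rot: [3.141, 0.001, -0.017]
wrist_force: [1.0, -0.5, 0.6]
width: 0.0005
finger_force: 0.7
```

```bash
cat > lev.py <<'E'
from geo import *
from bench import sensors
import cv2
o=sensors.get_obs();W=model("wrist");im=optics.snapshot("wrist"); g=im.max(2).astype(int)
print(np.round(o["tool_pos"],4),np.round(o["wrist_force"],1),"tip px",np.round(proj(W,o["tool_pos"]+np.array([0,0,-.025]))), "blockfront",np.round(proj(W,np.array([.554,.0,.131]))))
b=(g<70).astype(np.uint8); b[330:]=0; b[:,:250]=0;b[:,400:]=0
n,l,s,c=cv2.connectedComponentsWithStats(b)
for i in range(1,n):
    if s[i,4]>40: print("dark",s[i].tolist(),c[i].round(0))
print(g[140:330:5,322])
for th in np.arange(.4,1.61,.1):
    q=[.526,-.002,.083];s_,c_=np.sin(th),np.cos(th); v=[proj(W,np.array([.526-r*s_+n*c_,-.002,.083+r*c_+n*s_]))[1] for r in (.045,.095) for n in (-.008,.008)]
    print(round(th,1),np.round([min(v[:2]),max(v[2:])]),end=" ")
E
python3 lev.py
```

```text
[ 0.4652 -0.0018  0.1479] [ 1.  -0.5  0.6] tip px [322. 287.] blockfront [316. 118.]
dark [250, 32, 34, 74, 466] [271.  86.]
dark [365, 92, 35, 13, 365] [382.  98.]
dark [314, 225, 23, 105, 1391] [323. 263.]
dark [250, 319, 64, 11, 704] [282. 324.]
dark [328, 319, 72, 11, 792] [364. 324.]
[119 141 145 144 154 158 168 169 171 252 251 251 251 245 151 154 171  20
  28  27  28  27  34  31  32  25  30  18  28  26  28  28  28  28  27  26
  31  29]
0.4 [198. 291.] 0.5 [206. 304.] 0.6 [214. 314.] 0.7 [220. 321.] 0.8 [226. 326.] 0.9 [232. 329.] 1.0 [236. 329.] 1.1 [240. 329.] 1.2 [242. 329.] 1.3 [244. 327.] 1.4 [243. 324.] 1.5 [241. 320.] 1.6 [238. 315.]
```

```bash
cat > rows.py <<'E'
from geo import *
im=optics.snapshot("wrist"); np.save("pics/last.npy",im); g=im.max(2).astype(int)
for r in range(150,320,6): print(r,g[r,296:352:3])
E
python3 rows.py
```

```text
150 [197 190 169 121 126 149 151 151 148 150 149 147 148 146 128 130 145 169
 173]
156 [198 187 166 121 118 136 137 131 155 151 145 147 135 145 130 131 146 163
 165]
162 [244 241 221 127 110 118 119 134 151 152 150 149 105 119 144 131 170 226
 229]
168 [245 242 227 152 173 187 189 160 172 169 162 163 122 163 163 119 195 227
 229]
174 [163 161 185 185 185 184 182 160 170 172 166 163 131 185 160 161 158 160
 161]
180 [195 195 193 193 195 190 193 162 171 172 168 165 139 191 191 190 192 189
 188]
186 [125 123 120 121 121 120 116 236 252 252 249 244 142 116 117 114 114 117
 115]
192 [171 174 178 179 182 176 174 236 252 251 249 245 149 174 176 174 173 167
 174]
198 [175 175 176 178 176 177 176 236 251 251 249 239 164 173 170 170 171 171
 171]
204 [173 175 181 178 176 173 173 234 245 245 244 239 168 174 182 180 156 151
 154]
210 [176 179 180 173 171 174 176 219 245 161 170 169 159 153 152 154 154 150
 152]
216 [163 147 149 154 154 154 151 137 152 156 153 161 130 158 161 160 157 154
 153]
222 [151 156 158 156 151 154 152 166 173 175 171 171 128 151 153 157 153 153
 149]
228 [152 152 155 153 
[... 606 characters left out ...]
57  29  22  28 152 151 155 156
 156]
276 [213 156 119 119 117 117 117  89  32  38 117 118 119 118 117 123 148 154
 156]
282 [194 118 118 116 118 118 117  85  26  37 119 117 119 116 118 117 121 154
 153]
288 [118 117 118 117 120 119 115  69  24  26 120 119 116 117 120 117 117 218
 152]
294 [117 119 119 117 114 114 114  50  30  32 117 117 118 120 117 118 116 163
 224]
300 [116 114 118 120 119 116 118  47  26  29 117 117 116 112 116 120 117 115
 224]
306 [115 117 118 115 117 118 119  20  31  29 116 117 115 116 117 119 117 120
 183]
312 [117 118 114 117 117 117 119  26  89  24 114 118 115 119 120 117 119 117
 118]
318 [ 82  84  81  83  84  82 116  30  87  29 118  80  82  82  83  83  84  82
  81]
```

Emit:
send_rows(
  rows=[
    [-3, 0.1, -5.4, 0, 0, 0],
    [-2.6, 0.1, -5.7, 0, 0, 0],
    [0, 0, 0, 0, 0, 0],
  ],
)

```text
time: 11.17
tool_pos: [0.4602, -0.0017, 0.1365]
ee_rot: [3.141, 0.001, -0.017]
wrist_force: [1.5, 0.2, 0.4]
width: 0.0002
finger_force: 0.6
```

```bash
python3 lev.py; python3 rows.py | awk '$1>=186'
```

```text
[ 0.4602 -0.0017  0.1365] [1.5 0.2 0.4] tip px [322. 287.] blockfront [315. 103.]
dark [250, 10, 31, 85, 511] [270.  70.]
dark [369, 80, 31, 14, 346] [384.  87.]
dark [314, 223, 23, 107, 1455] [324. 262.]
dark [250, 319, 64, 11, 704] [282. 324.]
dark [328, 319, 72, 11, 792] [364. 324.]
[152 147 158 158 175 179 180 180 216 247 247 246 245 237 242 181 183  25
  33  39  30  31  32  30  33  32  26  24  28  27  24  27  28  30  30  23
  25  24]
0.4 [190. 291.] 0.5 [199. 305.] 0.6 [208. 316.] 0.7 [215. 323.] 0.8 [222. 328.] 0.9 [227. 331.] 1.0 [232. 332.] 1.1 [236. 331.] 1.2 [239. 331.] 1.3 [241. 329.] 1.4 [240. 326.] 1.5 [237. 321.] 1.6 [235. 316.]  232]
 193]
186 [173 173 174 180 182 177 175 232 246 247 244 241 192 177 175 173 173 172
192 [174 177 177 178 177 179 181 233 246 246 246 241 191 175 174 169 172 171
198 [176 181 181 182 180 181 173 232 246 246 235 233 193 178 176 177 174 179
204 [171 178 180 170 167 173 174 212 235 237 234 235 192 173 151 155 152 150
210 [172 178 178 170 166 154 150 212 236 245 235 233 190 156 154 159 159 157
216 [148 155 159 159 154 151 151 166 180 181 180 178
[... 651 characters left out ...]
23 222 224 227 227 114  51  33  31  56  28  27  23 149 150 154 154
276 [220 157 120 118 119 119 120  93  26  42 118 119 118 122 117 128 152 154
282 [199 115 118 120 115 119 120  87  30  36 118 120 120 116 117 118 119 154
288 [118 120 119 117 121 120 117  71  29  37 115 119 118 119 119 119 118 222
294 [117 117 116 117 120 119 118  50  24  26 117 116 117 119 117 117 119 162
 222]
300 [117 119 117 118 119 118 119  40  33  23 118 117 117 117 119 118 117 117
 226]
306 [115 117 117 117 117 119 117  28 124  26 119 118 121 117 118 119 118 116
312 [119 120 120 117 118 117 119  22  86  25 118 116 119 118 122 118 118 121
318 [ 79  82  82  85  82  83 120  28  90  24 117  84  81  85  87  84  83  80
  80]
```

```bash
cat > wid.py <<'E'
from geo import *
import cv2,sys
def run(im,W,rows):
    R,t,f,cx,cy=W; g=im.max(2).astype(float)
    for r in rows:
        p=g[r-1:r+2,295:355].mean(0); m=(p<90)
        if m.sum()<8: continue
        i0,i1=np.where(m)[0][[0,-1]]
        L=np.interp(-90,-p[i0-1:i0+1][::1],[i0-1,i0]) if p[i0-1]>90 else i0
        Rr=np.interp(90,p[i1:i1+2],[i1,i1+1])
        w=Rr-L; z=f*13/w; u=295+(L+Rr)/2
        X=R.T@(np.array([(u-cx)/f,(r-cy)/f,1])*z/1000-t); print(r,round(w,2),np.round(X*1000))
W=model("wrist"); run(np.load("pics/last.npy"),W,range(228,272,4))
R,t,f,cx,cy=W; print(R.round(3),-R.T@t)
# w4 (vertical pose, cam translation shift only)
C=-R.T@t+np.array([.4715-.4602,-.0009,.2038-.1365]); print("w4"); run(cv2.imread("pics/w4.png")[:,:,::-1],(R,-R@C,f,cx,cy),range(202,266,6))
E
python3 wid.py
```

```text
228 21.97 [490.  -4.  93.]
232 22.5 [489.  -3.  98.]
236 22.5 [486.  -3.  98.]
240 22.56 [484.  -3.  99.]
244 22.86 [483.  -3. 103.]
248 22.63 [480.  -3. 101.]
252 22.76 [478.  -3. 103.]
256 22.65 [476.  -3. 103.]
260 22.42 [473.  -3. 101.]
264 22.59 [471.  -3. 103.]
268 21.94 [467.  -3.  98.]
[[-0.018 -1.    -0.   ]
 [-0.967  0.017  0.254]
 [-0.254  0.005 -0.967]] [ 0.53394712 -0.00190091  0.29108797]
w4
202 15.19 [503.  -4.  65.]
208 18.94 [507.  -4. 125.]
214 19.45 [504.  -4. 132.]
220 20.23 [502.  -4. 141.]
226 20.51 [499.  -4. 145.]
232 20.98 [497.  -3. 151.]
238 20.91 [493.  -3. 151.]
244 20.71 [489.  -3. 150.]
250 20.51 [484.  -4. 149.]
256 20.52 [481.  -4. 150.]
262 17.48 [465.  -4. 115.]
```

Using the known 13 mm width, the grip now runs from (489, z98) to (471, z103). The lever is following the finger, at θ≈1.3 with the pin at x≈534. I'll keep pressing.

Emit:
send_rows(
  rows=[
    [-1, 0, -5, 0, 0, 0],
    [-1, 0, -5, 0, 0, 0],
    [0, 0, -4, 0, 0, 0],
    [0, 0, 0, 0, 0, 0],
  ],
)

```text
time: 11.6
tool_pos: [0.458, -0.0016, 0.122]
ee_rot: [-3.142, 0.003, -0.017]
wrist_force: [-0.4, 0.1, 1.0]
width: 0.0008
finger_force: 0.0
```

Emit:
send_rows(
  rows=[
    [0, 0, -3, 0, 0, 0],
    [0, 0, -2, 0, 0, 0],
    [0, 0, 0, 0, 0, 0],
  ],
)

```text
time: 11.85
tool_pos: [0.4587, -0.0017, 0.1179]
ee_rot: [3.142, 0.001, -0.017]
wrist_force: [-1.3, 0.7, -0.1]
width: 0.0007
finger_force: 0.3
```

Emit:
send_rows(
  rows=[
    [0, 0, -1.5, 0, 0, 0],
    [0, 0, -1.5, 0, 0, 0],
    [0, 0, 0, 0, 0, 0],
  ],
)

```text
time: 12.1
tool_pos: [0.4589, -0.0016, 0.1154]
ee_rot: [3.142, 0.001, -0.017]
wrist_force: [-0.8, -0.2, 0.9]
width: 0.0004
finger_force: 0.7
```

Emit:
send_rows(
  rows=[
    [0, 0, -1.5, 0, 0, 0],
    [0, 0, 0, 0, 0, 0],
  ],
)

```text
time: 12.27
tool_pos: [0.4591, -0.0018, 0.1145]
ee_rot: [3.141, 0.0, -0.017]
wrist_force: [-3.3, 0.6, 4.3]
width: 0.0007
finger_force: 1.9
```

```bash
python3 rows.py >/dev/null; python3 wid.py | head -11; python3 lev.py | head -5
```

```text
232 22.88 [488.  -4.  79.]
236 23.47 [487.  -4.  84.]
240 23.33 [485.  -4.  84.]
244 23.34 [483.  -4.  84.]
248 23.72 [481.  -4.  88.]
252 23.19 [478.  -4.  84.]
256 22.97 [475.  -3.  83.]
260 23.57 [475.  -3.  88.]
264 22.92 [471.  -3.  84.]
268 22.95 [469.  -3.  84.]
[[-0.018 -1.    -0.   ]
[ 0.4591 -0.0018  0.1145] [-2.6  0.6  4.8] tip px [323. 287.] blockfront [314.  92.]
dark [250, 0, 26, 86, 507] [266.  57.]
dark [376, 70, 24, 16, 276] [388.  78.]
dark [314, 228, 23, 102, 1344] [324. 265.]
dark [250, 319, 64, 11, 704] [282. 324.]
```

Emit:
send_rows(
  rows=[
    [0, 0, -1, 0, 0, 0],
    [0, 0, -1, 0, 0, 0],
    [0, 0, 0, 0, 0, 0],
  ],
)

```text
time: 12.62
tool_pos: [0.4592, -0.0018, 0.1141]
ee_rot: [3.141, -0.0, -0.017]
wrist_force: [-6.0, 0.2, 11.8]
width: 0.0008
finger_force: 5.8
```

Emit:
send_rows(
  rows=[
    [0, 0, -1.5, 0, 0, 0],
    [0, 0, -1.5, 0, 0, 0],
    [0, 0, 0, 0, 0, 0],
  ],
)

```text
time: 12.87
tool_pos: [0.4592, -0.0018, 0.1135]
ee_rot: [3.141, -0.001, -0.017]
wrist_force: [-10.8, 0.9, 23.0]
width: 0.0005
finger_force: 11.1
```

The finger now meets a firm stop (23 N with only 0.6 mm of travel). I'll lift off and check the lever, the block and the plunger.

Emit:
send_rows(
  rows=[
    [0, 0, 4, 0, 0, 0],
    [0, 0, 10, 0, 0, 0],
    [0, 0, 15, 0, 0, 0],
    [-5, 0, 20, 0, 0, 0],
    [-5, 0, 20, 0, 0, 0],
    [-5, 0, 20, 0, 0, 0],
    [0, 0, 0, 0, 0, 0],
  ],
)

```text
time: 13.45
tool_pos: [0.4461, -0.0019, 0.2024]
ee_rot: [3.141, -0.008, -0.017]
wrist_force: [-0.9, -0.8, 0.7]
width: 0.0009
finger_force: 0.0
```

```bash
python3 - <<'E'
from geo import *
from bench import sensors
o=sensors.get_obs(); W=model("wrist"); im=optics.snapshot("wrist").astype(int); np.save("pics/last.npy",im.astype(np.uint8))
print(np.round(o["tool_pos"],4),np.round(o["wrist_force"],1)); g=im.max(2)
R,t,f,cx,cy=W
c=int(round(proj(W,np.array([.47,-.003,.084]))[0]))
d=np.where(g[:330,c]<70)[0]; print("dark rows at col",c,d.min(),d.max(),len(d))
for th in (1.2,1.3,1.4,1.45,1.5,1.55,1.6):
    s,co=np.sin(th),np.cos(th); v=[proj(W,np.array([.534-r*s+n*co,-.003,.083+r*co+n*s]))[1] for r in (.045,.095) for n in (-.008,.008)]; print(th,np.round([min(v[:2]),max(v[2:])],1))
p=proj(W,np.array([.576,.015,.112]));print("plate proj",p); r=int(p[1]); 
for k in (-4,0,4): print(r+k,g[r+k,int(p[0])-16:int(p[0])+16])
E
python3 wid.py | head -14
```

```text
[ 0.4461 -0.0019  0.2024] [-0.9 -0.8  0.7]
dark rows at col 323 190 329 114
1.2 [187.8 258.3]
1.3 [190.2 258.1]
1.4 [192.  258.2]
1.45 [192.7 257.8]
1.5 [192.4 257.1]
1.55 [191.8 256.2]
1.6 [191.  254.9]
plate proj [292.54560736  63.76597448]
59 [250 250 250 250 250 250 249 235 246 248 247 245 145  42  44 101 220 228
 238 239 240 242 242 242 240 240 243 242 242 241 241 241]
63 [125 124 124 124 125 124 131 148 237 239 237 234 156  45  45  90 217 227
 236 238 240 241 242 240 241 241 242 242 240 242 242 241]
67 [206 205 204 206 208 206 208 208 218 223 222 219 174  42  39  85 212 226
 235 239 240 242 240 241 240 239 242 241 240 241 241 240]
228 16.35 [461.  -3.  88.]
232 16.28 [457.  -3.  87.]
236 16.0 [453.  -3.  83.]
240 15.82 [449.  -3.  81.]
244 14.03 [437.  -3.  47.]
[[-0.018 -1.     0.   ]
 [-0.969  0.018  0.247]
 [-0.247  0.004 -0.969]] [ 0.51804046 -0.00198979  0.35491466]
w4
202 15.19 [489.  -4. 129.]
208 18.94 [493.  -4. 188.]
214 19.45 [490.  -4. 195.]
220 20.23 [488.  -4. 205.]
226 20.51 [485.  -4. 209.]
```

The lever lies level at z≈85 mm, the plate sits directly against the pad, and the gripper is clear. I'm handing the job in.

```bash
python3 -c "
from bench import ticket
print(ticket.close_job())"
```

```text
the job is handed in; nothing more can be done
None
```

I slid the block left until it touched the plunger, pushed the cam lever down to a firm stop, lifted the gripper clear, and handed the job in at about 13.5 s; the hand-in gave no verdict.

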